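# Slide the multimeter through between the guide posts

## Robot

A 6-joint arm with a two-finger parallel gripper is mounted at the origin on a cart in front of the work surface, level with it; the furniture and walls round the work are solid. World frame = base frame: x ahead of the robot, y to its left, z up, the work surface at z = 0. Lengths are in m, angles in rad, forces in N, time in s.
With the tool pointing down it reaches from about 0.35 to 0.775 m from the base axis. Payload 5.5 kg.
Tool frame: the origin (TCP) lies between the finger pads, 19 mm behind the fingertips; this is the grasp point; z points along the fingers, y is the line along which they close (so a half turn about z gives the same grasp; the last joint's range is limited). The gripper opens to 85 mm and grips with 20 to 120 N. Pads are 22 mm wide; open, the fingers measure 114 mm over their backs; the gripper's body (76 mm by 85 mm) begins 54 mm behind the grasp point. The pads swing forward as they close: fully open they stand 13 mm farther back than shut.
Start: joints at [-1.27, 0.313, 0.046, 1.304, 0, 1.431], TCP at [0.245, -0.52, 0.25] pointing down, gripper open.
Joint ranges: [-2.76, 2.76], [-0.86, 1.69], [-1.03, 1.26], [-2.2, 2.34], [-1.47, 1.5], [-3.14, 3.14]. Speed limits (rad/s): [2.57, 2.57, 3.14, 3.14, 3.14, 3.14].

## Interface

Orientations are given as a unit quaternion [w, x, y, z].
In Python, from workcell import env, cams, telemetry gives the robot as it stands (env), with the cameras (cams) and the readings (telemetry).
- The arm moves only by the tool hand_motion, called after "Request:" as name(argument=value, ...), one argument or row to a line, values as JSON. Schema: {"type":"object","properties":{"motion":{"type":"array","items":{"type":"array","prefixItems":[{"type":"array","items":{"type":"number"},"minItems":3,"maxItems":3},{"type":"array","items":{"type":"number"},"minItems":3,"maxItems":3}],"minItems":2,"maxItems":2},"minItems":1,"maxItems":8},"aperture":{"type":"number"},"clamp_n":{"type":"number"},"only":{"type":"string"},"quiet":{"type":"boolean"},"lines":{"type":"string"}},"required":["motion"],"additionalProperties":false}. motion is a list of rows, 1 to 8 of them, each written [[dx, dy, dz], [rx, ry, rz]]: dx, dy, dz in a scale on which 1.0 is 80 cm, then a rotation vector rx, ry, rz in fractions of the full range, 1 being pi/2 rad; each row is the pose to reach, as a shift and turn from the pose commanded when the call began, along the tool's axes at that moment; what a row does not reach only later rows make up. A row lasts 1/8 s, in which the tool goes at most 0.0625 m and 0.188 rad, less where a joint would pass 70% of its speed; a pose out of reach is approached as far as the arm can. aperture is the finger opening in m, set as the call begins (left out keeps the last). The fingers move at their own pace and stop on an object; clamp_n is the grip in N (left out, the last holds). Time passes only in rows, so rows that do not move let the fingers close. The tool returns the time, the measured TCP pose, the force, the opening and the grip force at its end. only (a regular expression) keeps the lines of the reply that match it, lines (a string "A,B") keeps lines A to B, and quiet returns only ok. A shift or turn number past 1, either way, is cut back to 1. Input that does not fit is refused with a message, and nothing moves.
- telemetry.get_state(): the state, without advancing time (a new reading comes with each control period).
- cams.read_camera(name): name is "scene" or "top"; returns a dict with "image" (420x560x3 uint8, red, green, blue), "K" (3x3 intrinsics, pixels), "R" (3x3) and "t" (3): a world point X has camera coordinates R X + t. Camera axes: x right, y down, z forward; pixel columns grow to the right and rows downward; lengths in m; the calibration is good to about 2 mm. A picture is of the moment at which its call begins. There is no depth.
- env.hand_in(): hands the job in; it is judged then, once.
The state is a dict: "clock": time; "joint_pos": joint angles; "qvel": joint speeds; "tau": joint torques, N m; "tcp_pos": TCP position; "orientation": TCP orientation; "wrist_force": force on the tool from outside, world axes, zero at the start; "ft_torque": the same for the moment, N m; "finger_gap": finger opening in m; "grip_force": force on a finger pad.
Only numpy, scipy, OpenCV 4.12 (cv2) and the standard library are available. Lean on these libraries where they do the work, as an engineer would, in place of code of your own. Each camera call takes 0.05 s, during which the arm holds its last target. There are 200 camera calls.

## Task

Make room on the bench by sliding the multimeter out of the way: without gripping or lifting it, push it lengthwise over the table top, from the robot's right to its left, through the narrow gap between the two short upright pipe sleeves that stand glued to the table as guide posts. Stop when the whole meter is clear past the posts, its trailing end 1 to 5 cm beyond them, still straight in line with the gap. Leave everything else where it is and take the hand away.

Things in the scene. Friction and masses are not known exactly. Their poses are not given: they have to be found in the camera images.
- meter: teal and black multimeter lying on its back, 140 mm long (its x) by 68 mm wide (its y) by 32 mm high (47 with its dial), 0.25 to 0.5 kg, loose; stays where it is left. Origin at the centre of its underside, z up. Starts to the robot's right of the posts, 2 to 4 cm beyond the gap's line (away from the robot), its length along the way to go within about 15 degrees.
- gap (a point): point on the table midway between the posts. Its x axis runs from the near to the far post (across the gap, roughly away from the robot); its +y axis is the way through the gap (roughly to the robot's left); z up. The clear width between the posts is about 77 mm: the meter passes lengthwise with about 4 mm to spare on each side.
- near_post: grey plastic pipe sleeve glued upright to the table as a guide post, 32 mm diameter, 45 mm high, cannot move; the one nearer the robot. Origin at the centre of its underside, 54 mm from the middle of the gap.
- far_post: the same kind of glued guide post, farther from the robot, 109 mm from the near post between axes. A fixed grey crate, 125 mm high, stands 3 cm or more behind it. Origin at the centre of its underside.
- tape_roll: pale red roll of tape lying flat, 92 mm diameter, 19 mm high; a bystander, to be left where it is. Origin at its underside.
- elbow: whitish plastic pipe elbow lying before the spray cans, 60x60x30 mm; a bystander, to be left where it is. Origin at its underside.
- tee: whitish plastic pipe tee, 51x72x30 mm; a bystander, to be left where it is. Origin at its underside.
- adapter: white adapter plug, 45x45x36 mm; a bystander, to be left where it is. Origin at its underside.
- padlock: brass padlock lying flat on the robot's side of the meter, 62x40x17 mm; a bystander, to be left where it is. Origin at its underside.
- pliers: pliers with red handles, 56x172x14 mm; a bystander, to be left where it is. Origin at its underside.
- screwdriver_yellow: screwdriver with a yellow handle, 29x185x30 mm; a bystander, to be left where it is. Origin at its underside.

How it is judged:
On the way:
1. the meter lies on the table in the gap, between the two posts (y of meter in the frame of gap between -0.04 and 0.04 m and x of meter in the frame of gap between -0.02 and 0.02 m and height (world z) of meter below 0.01 m), for 0.05 s.
At the end, for the whole second after the job is handed in: the meter lies flat and at rest wholly past the posts (its centre 85 to 160 mm beyond the line through the posts' axes, so that its trailing end is 0 to about 75 mm past their far sides), its centre within 25 mm of the line of the gap and its length within 0.25 rad of it (y of meter in the frame of gap between 0.085 and 0.16 m and x of meter in the frame of gap between -0.025 and 0.025 m and angle between the x axis of meter and the y axis of gap, either way round below 0.25 rad and height (world z) of meter below 0.008 m and angle between meter's own z axis and vertical below 0.05 rad and linear speed of meter below 0.01 m/s); the robot touches nothing.
It fails at once if the meter is lifted or tipped (height (world z) of meter above 0.012 m or angle between meter's own z axis and vertical above 0.2 rad).
It fails at once if the fingers straddle the meter as if to grip it (the TCP is inside its outline, below its top) (x of the grasp point in the frame of meter between -0.062 and 0.062 m and y of the grasp point in the frame of meter between -0.026 and 0.026 m and z of the grasp point in the frame of meter below 0.045 m).
It fails at once if a bystander is moved by more than 2 cm (distance of any of tape_roll, elbow, tee, adapter, padlock, pliers, screwdriver_yellow from where it was at the start of the episode above 0.02 m).
It also fails if it takes over 51 s, if anything falls off the work surface, if the arm or the gripper's body presses on something with over 40 N, if the wrist force passes 120 N, or if a joint passes its speed limit or range.

## Working session

There is one attempt and no reset: what is moved stays moved. The work goes in short steps, Python scripts to look and compute and a tool call to move; the robot and the scene stay as the last step left them, time stands still between calls to the robot, and variables do not carry over. Pictures are saved under pics/ and viewed, at most 10 in all, crops included, and the job is handed in when it is done.

```bash
ls; mkdir -p pics
```

Run:
```python
from workcell import env, cams, telemetry
import cv2,numpy as np
for n in("top","scene"):
    c=cams.read_camera(n); cv2.imwrite(f"pics/{n}0.png",c["image"][:,:,::-1]); print(n,c["K"].tolist(),(-c["R"].T@c["t"]).round(3),c["R"].round(3).tolist())
s=telemetry.get_state(); print(s["clock"],s["tcp_pos"],s["orientation"],s["finger_gap"])
```

```text
pics
workcell.py
top [[461.8263027538592, 0.0, 279.09934632499386], [0.0, 461.8263027538592, 212.1283141038993], [0.0, 0.0, 1.0]] [0.246 0.019 1.393] [[-0.011, -1.0, -0.001], [-0.983, 0.011, -0.183], [0.183, -0.001, -0.983]]
scene [[400.5966901627712, 0.0, 281.20555558358546], [0.0, 400.5966901627712, 205.4329755208437], [0.0, 0.0, 1.0]] [ 0.524 -0.673  1.269] [[1.0, 0.008, 0.003], [0.008, -0.88, -0.474], [-0.001, 0.474, -0.88]]
0.1 [ 0.24519264 -0.51963032  0.24920796] [-8.10161793e-04  9.75814124e-01  2.18600398e-01 -6.56759375e-05] 0.08547824768594409
```

View pics/top0.png

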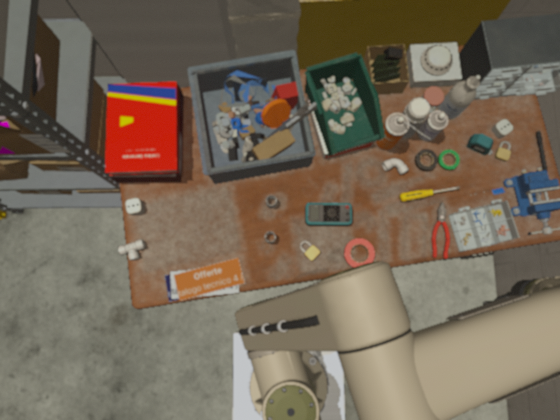

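View pics/scene0.png

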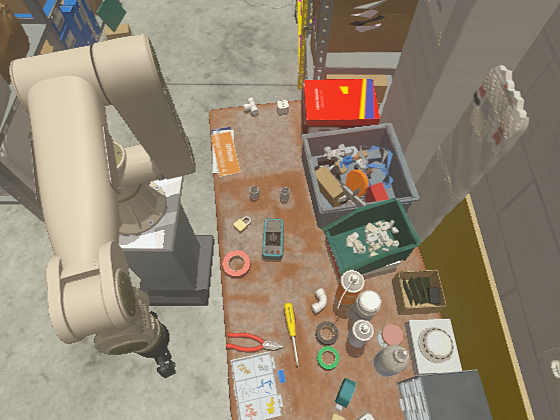

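The top view shows the meter at about (329,214), the posts at about (272,201) and (270,238), the padlock at (310,250) and the tape at (360,252). In the scene view the posts are at (254,193) and (285,195), and the meter at (273,238). Next I'll zoom in on the posts and meter.

Create h.py:
```python
import cv2,numpy as np
from workcell import env, cams, telemetry
def ray(c,uv,z):
    d=c["R"].T@np.linalg.inv(c["K"])@np.array([uv[0],uv[1],1.]); o=-c["R"].T@c["t"]
    return (o+d*(z-o[2])/d[2])
def meter(c,z=0.03,box=None):
    hsv=cv2.cvtColor(c["image"],cv2.COLOR_RGB2HSV)
    m=cv2.inRange(hsv,(78,60,40),(105,255,255))
    x0,y0,x1,y1=box; k=np.zeros_like(m);k[y0:y1,x0:x1]=m[y0:y1,x0:x1]
    cs=cv2.findContours(k,cv2.RETR_EXTERNAL,cv2.CHAIN_APPROX_NONE)[0]
    p=max(cs,key=cv2.contourArea)[:,0]
    w=np.array([ray(c,q,z)[:2] for q in p],np.float32)
    return cv2.minAreaRect(w*1000)
```

Run:
```python
from h import *
o=[]
for n,(x,y),b in(("top",(245,180),(295,190,365,240)),("scene",(225,175),(255,212,295,270))):
    c=cams.read_camera(n); print(n,meter(c,0.03,b))
    o.append(cv2.resize(c["image"][y:y+90,x:x+120],None,fx=6,fy=6,interpolation=cv2.INTER_CUBIC)[:,:,::-1])
    cv2.imwrite(f"pics/crop_{n}.png",o[-1])
```

```text
top ((493.36102294921875, -130.50387573242188), (135.2148895263672, 64.14799499511719), 88.76688385009766)
scene ((494.9149169921875, -125.41069030761719), (64.03807830810547, 132.40606689453125), 0.39238545298576355)
```

View pics/crop_top.png

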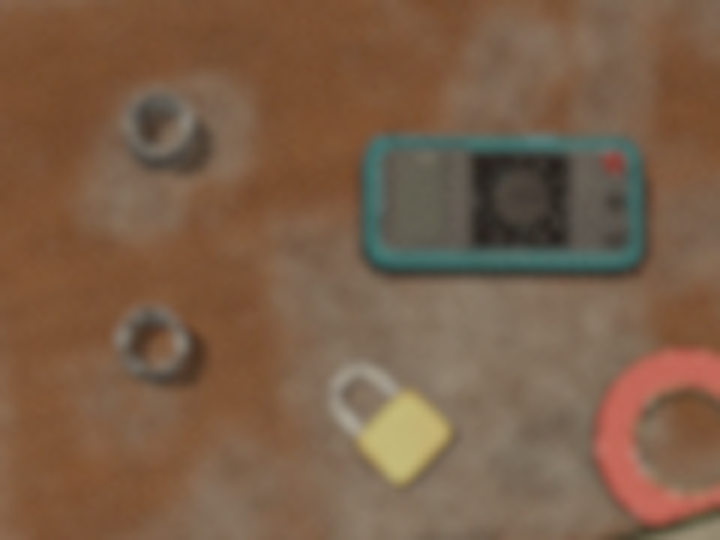

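View pics/crop_scene.png

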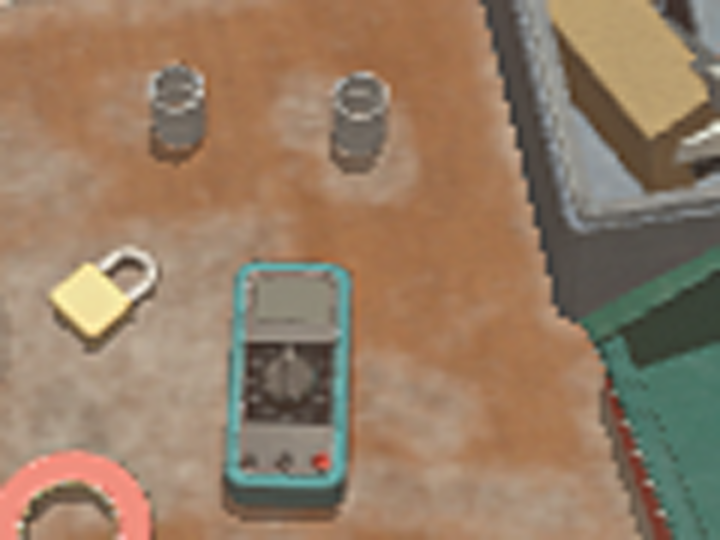

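Crop pixels: in the top view the post ring centres are at (160,128) and (155,343). In the scene view they are at (177,90) and (361,98). The meter lies nearly along world y.

Run:
```python
from h import *
t=cams.read_camera("top");s=cams.read_camera("scene")
f=lambda x,y,a,b:((x+.5)/6-.5+a,(y+.5)/6-.5+b)
for c,P in((t,[(155,343),(160,128)]),(s,[(177,90),(361,98)])):
    a,b=(t is c and (245,180)) or (225,175)
    n,fa=[ray(c,f(*p,a,b),.045)[:2] for p in P]; d=fa-n
    print("near",n,"far",fa,"mid",(n+fa)/2,"len",np.linalg.norm(d),"tilt(yaw of gap x)",np.arctan2(d[1],d[0]))
for p in((330,400),(400,485),(450,432),(360,365)): print("padlock",ray(t,f(*p,245,180),.015)[:2])
for p in((597,440),(690,350)): print("tape",ray(t,f(*p,245,180),.018)[:2])
# meter corners per camera top edge
for n,c,b in(("top",t,(295,190,365,240)),("scene",s,(255,212,295,270))): print(n,cv2.boxPoints(meter(c,.03,b)).round(1).tolist())
for p in((235,268),(350,268),(230,480),(345,487)): print("scene corner",ray(s,f(*p,225,175),.03)[:2])
from scipy.spatial.transform import Rotation as R
q=telemetry.get_state()["orientation"];print(R.from_quat(np.r_[q[1:],q[0]]).as_matrix().round(3))
```

```text
near [0.42351897 0.04408207] far [0.5311295  0.04079821] mid [0.47732424 0.04244014] len 0.10766062469868411 tilt(yaw of gap x) -0.030506737628695147
near [0.42666537 0.04900792] far [0.53543077 0.04459319] mid [0.48104807 0.04680056] len 0.10885496274802554 tilt(yaw of gap x) -0.04056719845492116
padlock [ 0.39786672 -0.0424543 ]
padlock [ 0.35517727 -0.07637636]
padlock [ 0.38122667 -0.10188702]
padlock [ 0.41526166 -0.05778872]
tape [ 0.3761545  -0.17448728]
tape [ 0.42061063 -0.22257009]
top [[459.79998779296875, -197.39999389648438], [524.0, -198.8000030517578], [526.9000244140625, -63.599998474121094], [462.70001220703125, -62.20000076293945]]
scene [[462.3999938964844, -59.400001525878906], [463.3999938964844, -191.8000030517578], [527.4000244140625, -191.39999389648438], [526.5, -59.0]]
scene corner [ 0.46353768 -0.0605293 ]
scene corner [ 0.52964864 -0.05990397]
scene corner [ 0.46448484 -0.19036956]
scene corner [ 0.52767785 -0.19388534]
[[ 0.904  0.427 -0.   ]
 [ 0.427 -0.904  0.   ]
 [ 0.    -0.001 -1.   ]]
```

Careful with the scale: shifts go in shares of 80 cm and turns go in shares of pi/2 rad. That gives: 0.4405 m is 0.5506, 0.33 m is 0.4125, 0.476 rad is 0.303.

Request:
hand_motion(
  motion=[
    [[0.0688,-0.035,0],[0,0,0.0382]],
    [[0.1375,-0.07,0],[0,0,0.0764]],
    [[0.2063,-0.105,0],[0,0,0.1146]],
    [[0.275,-0.14,0],[0,0,0.1528]],
    [[0.3438,-0.175,0],[0,0,0.191]],
    [[0.4125,-0.2088,0],[0,0,0.2292]],
    [[0.4813,-0.2438,0],[0,0,0.2674]],
    [[0.5506,-0.2788,0],[0,0,0.303]],
  ],
  aperture=0.085,
)

```text
clock: 1.3
tcp_pos: [0.5496, -0.1287, 0.2502]
orientation: [0.0, 1.0, -0.019, 0.0]
wrist_force: [-0.1, -1.6, -0.2]
finger_gap: 0.0848
grip_force: 0.0
```

Request:
hand_motion(
  motion=[
    [[0,0,0],[0,0,0]],
    [[0,0,0],[0,0,0]],
  ],
)

```text
clock: 1.55
tcp_pos: [0.5484, -0.1302, 0.2497]
orientation: [0.0, 1.0, -0.017, -0.0]
wrist_force: [0.0, -0.8, -0.6]
finger_gap: 0.085
grip_force: 0.0
```

Run:
```python
from h import *
s=telemetry.get_state();print(s["tcp_pos"],s["orientation"],s["joint_pos"])
t=cams.read_camera("top")
for p in((312,167),(300,172),(325,153)): print([ray(t,p,z)[:2].round(3).tolist() for z in(.125,.0)])
```

```text
[ 0.54841413 -0.13021912  0.24974232] [ 1.36613883e-04  9.99857080e-01 -1.69019307e-02 -3.55241002e-04] [-3.75284363e-01  2.91597436e-01  1.56635770e-02  1.29543197e+00
 -5.05076476e-04  2.80011391e+00]
[[0.611, -0.077], [0.648, -0.087]]
[[0.597, -0.043], [0.632, -0.049]]
[[0.653, -0.115], [0.693, -0.129]]
```

Converted, 0.225 m is 0.2813, 0.215 m is 0.2688.

Request:
hand_motion(
  motion=[
    [[0,0,0.0625],[0,0,0]],
    [[0,0,0.125],[0,0,0]],
    [[0,0,0.1875],[0,0,0]],
    [[0,0,0.2375],[0,0,0]],
    [[0,0,0.2563],[0,0,0]],
    [[0,0,0.2688],[0,0,0]],
    [[0,0,0.2813],[0,0,0]],
    [[0,0,0.2813],[0,0,0]],
  ],
)

```text
clock: 2.6
tcp_pos: [0.5488, -0.1307, 0.0253]
orientation: [0.0, 1.0, -0.018, 0.0]
wrist_force: [-0.3, -0.4, -0.1]
finger_gap: 0.0848
grip_force: 0.0
```

Run:
```python
from h import *
t=cams.read_camera("top");s=cams.read_camera("scene")
a=cv2.resize(t["image"][150:260,240:380],None,fx=3,fy=3,interpolation=2);b=cv2.resize(s["image"][160:290,215:335],None,fx=2.54,fy=2.54,interpolation=2)[:330]
cv2.imwrite("pics/d1.png",np.hstack([a,b])[:,:,::-1])
```

```text
(no output)
```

View pics/d1.png

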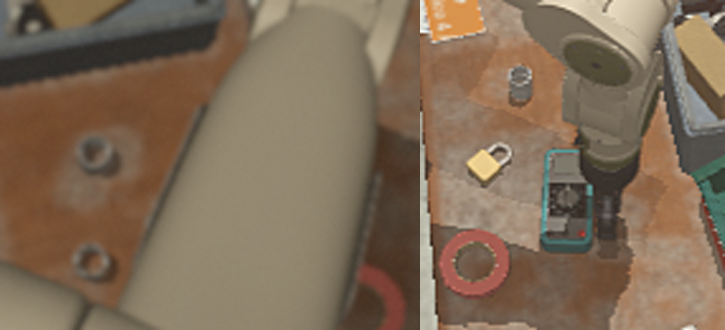

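The fingers are down beside the meter's far side and not touching it. The far post is hidden by the arm in the scene view. Next I'll push sideways slowly.

Converted, -0.028 m is -0.035, -0.026 m is -0.0325.

Request:
hand_motion(
  motion=[
    [[-0.005,0,0],[0,0,0]],
    [[-0.01,0,0],[0,0,0]],
    [[-0.015,0,0],[0,0,0]],
    [[-0.02,0,0],[0,0,0]],
    [[-0.025,0,0],[0,0,0]],
    [[-0.0288,0,0],[0,0,0]],
    [[-0.0325,0,0],[0,0,0]],
    [[-0.035,0,0],[0,0,0]],
  ],
)

```text
clock: 3.7
tcp_pos: [0.5207, -0.1296, 0.0252]
orientation: [0.0, 1.0, -0.018, 0.0]
wrist_force: [4.1, -0.3, 2.6]
finger_gap: 0.0852
grip_force: 1.8
```

Request:
hand_motion(
  motion=[
    [[0,0,0],[0,0,0]],
    [[0.0125,0,0],[0,0,0]],
    [[0.0188,0,-0.0375],[0,0,0]],
    [[0.0188,0,-0.1],[0,0,0]],
    [[0.0188,0,-0.1625],[0,0,0]],
    [[-0.025,0.075,-0.1625],[0,0,-0.0955]],
    [[-0.0625,0.15,-0.1625],[0,0,-0.191]],
    [[-0.0875,0.225,-0.1625],[0,0,-0.2865]],
  ],
  aperture=0.03,
)

```text
clock: 4.7
tcp_pos: [0.4472, -0.296, 0.1545]
orientation: [-0.001, 0.978, 0.209, -0.001]
wrist_force: [1.8, -1.3, 1.3]
finger_gap: 0.0299
grip_force: 0.0
```

Run:
```python
from h import *
t=cams.read_camera("top");s=cams.read_camera("scene")
a=cv2.resize(t["image"][150:260,240:380],None,fx=3,fy=3,interpolation=2);b=cv2.resize(s["image"][160:290,215:335],None,fx=2.54,fy=2.54,interpolation=2)[:330]
cv2.imwrite("pics/d2.png",np.hstack([a,b])[:,:,::-1])
for n,c,b in(("top",t,(295,190,365,240)),("scene",s,(245,212,295,270))): print(n,meter(c,.03,b))
st=telemetry.get_state();print(st["tcp_pos"],st["joint_pos"])
```

```text
top ((472.6722412109375, -129.84698486328125), (135.33761596679688, 63.688629150390625), 89.36408233642578)
scene ((482.4877624511719, -123.58967590332031), (48.36725997924805, 136.3231964111328), 0.7992157936096191)
[ 0.44642563 -0.30045681  0.15436206] [-0.74048195  0.29116551 -0.22438242  1.0559677  -0.00213849  1.99089487]
```

View pics/d2.png

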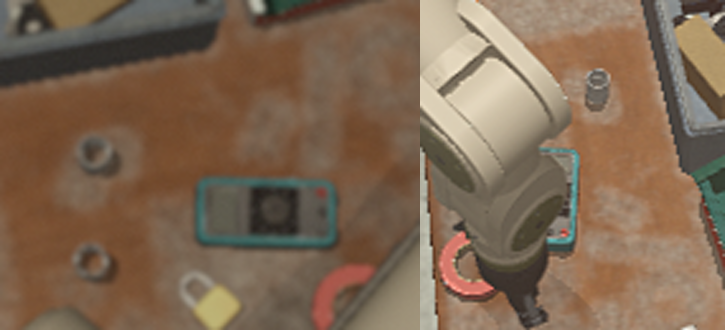

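The top view shows the meter unchanged in heading within about 0.02 rad of the gap direction and now about 1 mm off the gap's line. Next I'll go behind its trailing end.

Converted, -0.064 m is -0.08, 0.054 m is 0.0675, -1.116 rad is -0.7105.

Request:
hand_motion(
  motion=[
    [[0.0088,-0.01,0],[0,0,-0.0955]],
    [[0.0175,-0.02,0],[0,0,-0.191]],
    [[0.0263,-0.03,0],[0,0,-0.2928]],
    [[0.035,-0.04,0],[0,0,-0.3947]],
    [[0.0438,-0.05,0],[0,0,-0.4966]],
    [[0.0525,-0.06,0],[0,0,-0.6048]],
    [[0.0675,-0.08,0],[0,0,-0.7105]],
    [[0.0675,-0.08,0],[0,0,-0.7105]],
  ],
  aperture=0.03,
)

```text
clock: 5.8
tcp_pos: [0.4721, -0.2134, 0.1542]
orientation: [-0.001, 0.721, 0.693, -0.0]
wrist_force: [0.4, 0.2, 0.7]
finger_gap: 0.03
grip_force: 0.0
```

Request:
hand_motion(
  motion=[
    [[0,0,0],[0,0,0]],
    [[0,0,0],[0,0,0]],
  ],
)

```text
clock: 6.05
tcp_pos: [0.4724, -0.2156, 0.1548]
orientation: [-0.0, 0.722, 0.692, -0.0]
wrist_force: [0.0, -0.2, 0.1]
finger_gap: 0.0297
grip_force: 0.0
```

Run:
```python
from h import *
st=telemetry.get_state();q=st["orientation"];print(st["tcp_pos"],2*np.arctan2(q[2],q[1]),st["joint_pos"])
```

```text
[ 0.47236151 -0.21557432  0.15480506] 1.5290325698827902 [-5.82705266e-01  2.56080348e-01 -2.71150000e-01  1.04394311e+00
 -2.35368315e-04  1.02985486e+00]
```

Converted, 0.127 m is 0.1588, -0.002 m is -0.0025.

Request:
hand_motion(
  motion=[
    [[-0.0088,-0.0025,0.0375],[0,0,0]],
    [[-0.0088,-0.0025,0.075],[0,0,0]],
    [[-0.0088,-0.0025,0.1125],[0,0,0]],
    [[-0.0088,-0.0025,0.1375],[0,0,0]],
    [[-0.0088,-0.0025,0.15],[0,0,0]],
    [[-0.0088,-0.0025,0.1588],[0,0,0]],
    [[-0.0088,-0.0025,0.1588],[0,0,0]],
  ],
)

```text
clock: 6.92
tcp_pos: [0.4702, -0.2224, 0.0281]
orientation: [0.0, 0.721, 0.693, -0.0]
wrist_force: [-0.9, 0.2, 0.3]
finger_gap: 0.0301
grip_force: 0.0
```

Run:
```python
from h import *
t=cams.read_camera("top");s=cams.read_camera("scene")
a=cv2.resize(t["image"][150:260,240:380],None,fx=3,fy=3,interpolation=2);b=cv2.resize(s["image"][160:290,215:335],None,fx=2.54,fy=2.54,interpolation=2)[:330]
cv2.imwrite("pics/d3.png",np.hstack([a,b])[:,:,::-1])
```

```text
(no output)
```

View pics/d3.png

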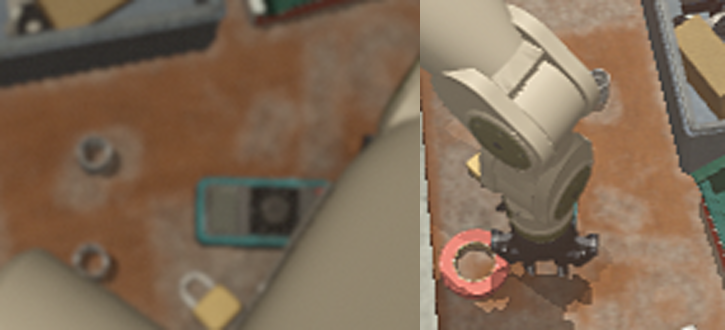

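The fingers are behind the trailing end and clear of the tape, and the meter hasn't moved. I'll push up to just short of the posts.

Converted, 0.07 m is 0.0875, 0.034 m is 0.0425, -0.005 rad is -0.0032.

Request:
hand_motion(
  motion=[
    [[0.01,0,0],[0,0,-0.0032]],
    [[0.02,0,0],[0,0,-0.0032]],
    [[0.03,0,0],[0,0,-0.0032]],
    [[0.0425,0,0],[0,0,-0.0032]],
    [[0.055,0,0],[0,0,-0.0032]],
    [[0.0675,0,0],[0,0,-0.0032]],
    [[0.08,0,0],[0,0,-0.0032]],
    [[0.0875,0,0],[0,0,-0.0032]],
  ],
)

```text
clock: 8.02
tcp_pos: [0.4729, -0.1515, 0.028]
orientation: [-0.0, 0.719, 0.695, -0.0]
wrist_force: [-0.3, -3.8, 2.8]
finger_gap: 0.03
grip_force: 1.9
```

Request:
hand_motion(
  motion=[
    [[0,0,0],[0,0,0]],
  ],
)

```text
clock: 8.15
tcp_pos: [0.4724, -0.1509, 0.0276]
orientation: [-0.001, 0.719, 0.695, 0.0]
wrist_force: [-0.6, 0.1, -0.3]
finger_gap: 0.0302
grip_force: 0.0
```

Run:
```python
from h import *
t=cams.read_camera("top")
cv2.imwrite("pics/d4.png",cv2.resize(t["image"][170:260,240:360],None,fx=6,fy=6,interpolation=2)[:,:,::-1])
```

```text
(no output)
```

View pics/d4.png

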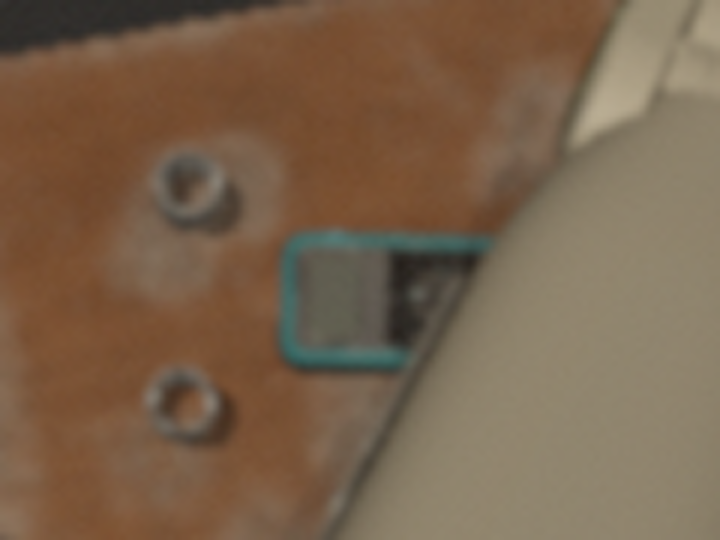

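The meter is straight, with its leading end at crop column 282 and its edges at rows 233 and 369. The post centres are at (190,186) and (185,403). I'll work out the offset from the centre line.

Run:
```python
from h import *
t=cams.read_camera("top")
f=lambda x,y:((x+.5)/6-.5+240,(y+.5)/6-.5+170)
n,fa=[ray(t,f(*p),.045)[:2] for p in((185,403),(190,186))]
m=(n+fa)/2;a=np.arctan2(*(fa-n)[::-1]);print(m,a)
g=lambda p:np.array([[np.cos(a),np.sin(a)],[-np.sin(a),np.cos(a)]])@(ray(t,f(*p),.028)[:2]-m)
for p in((282,301),(310,233),(310,369),(480,236),(400,368)): print(p,g(p).round(4))
h=cv2.cvtColor(t["image"],cv2.COLOR_RGB2HSV);k=cv2.inRange(h,(78,60,40),(105,255,255))
for c in range(290,321,5):
    r=np.flatnonzero(k[200:240,c])+200; F=lambda y:(np.array([[np.cos(a),np.sin(a)],[-np.sin(a),np.cos(a)]])@(ray(t,(c,y),.03)[:2]-m)).round(4).tolist()
    print(c,F(r.min()-.5),F(r.max()+.5))
```

```text
[0.47783221 0.0424362 ] -0.030294002966195176
(282, 301) [ 0.0001 -0.0469]
(310, 233) [ 0.035  -0.0604]
(310, 369) [-0.0339 -0.0614]
(480, 236) [ 0.0351 -0.1456]
(400, 368) [-0.0325 -0.1061]
290 [0.0343, -0.0566] [-0.0325, -0.0576]
295 [0.0346, -0.0716] [-0.0322, -0.0725]
300 [0.0318, -0.0867] [-0.0319, -0.0874]
305 [0.0321, -0.1017] [-0.0316, -0.1023]
310 [0.0324, -0.1167] [0.0293, -0.1167]
315 [0.0327, -0.1317] [0.0265, -0.1317]
320 [0.0329, -0.1467] [0.0299, -0.1467]
```

Push 0.08 per call. Watch force.

The meter is centred within 1 mm. I'll push through the gap.

Converted, 0.08 m is 0.1, 0.02 m is 0.025.

Request:
hand_motion(
  motion=[
    [[0.0125,0,0],[0,0,0]],
    [[0.025,0,0],[0,0,0]],
    [[0.0375,0,0],[0,0,0]],
    [[0.05,0,0],[0,0,0]],
    [[0.0625,0,0],[0,0,0]],
    [[0.075,0,0],[0,0,0]],
    [[0.0875,0,0],[0,0,0]],
    [[0.1,0,0],[0,0,0]],
  ],
)

```text
clock: 9.25
tcp_pos: [0.4758, -0.0716, 0.028]
orientation: [0.0, 0.719, 0.695, -0.0]
wrist_force: [0.2, -1.7, -0.5]
finger_gap: 0.0299
grip_force: 0.8
```

Request:
hand_motion(
  motion=[
    [[0.0125,0,0],[0,0,0]],
    [[0.025,0,0],[0,0,0]],
    [[0.0375,0,0],[0,0,0]],
    [[0.0438,0,0],[0,0,0]],
  ],
)

```text
clock: 9.75
tcp_pos: [0.477, -0.0366, 0.028]
orientation: [0.0, 0.719, 0.695, -0.0]
wrist_force: [-0.5, -1.9, -1.0]
finger_gap: 0.0295
grip_force: 0.9
```

Run:
```python
from h import *
t=cams.read_camera("top");s=cams.read_camera("scene")
a=cv2.resize(t["image"][160:260,200:340],None,fx=3,fy=3,interpolation=2);b=cv2.resize(s["image"][120:250,215:335],None,fx=2.5,fy=2.5,interpolation=2)[:300]
cv2.imwrite("pics/d5.png",np.hstack([a,b])[:,:,::-1])
```

```text
(no output)
```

View pics/d5.png

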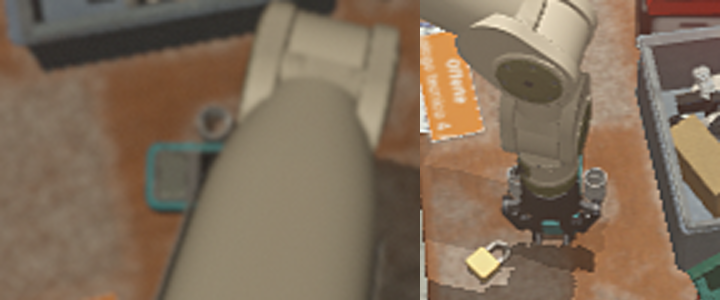

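The meter is in the gap with forces low. I'll raise the hand slightly so its linkage clears the 45 mm posts, then continue.

Converted, 0.042 m is 0.0525, 0.03 m is 0.0375.

Request:
hand_motion(
  motion=[
    [[-0.005,0,0],[0,0,0]],
    [[-0.005,0,-0.0075],[0,0,0]],
    [[0.0075,0,-0.0075],[0,0,0]],
    [[0.0175,0,-0.0075],[0,0,0]],
    [[0.0275,0,-0.0075],[0,0,0]],
    [[0.0375,0,-0.0075],[0,0,0]],
    [[0.045,0,-0.0075],[0,0,0]],
    [[0.0525,0,-0.0075],[0,0,0]],
  ],
)

```text
clock: 10.85
tcp_pos: [0.4784, 0.0051, 0.034]
orientation: [0.0, 0.719, 0.695, -0.0]
wrist_force: [0.6, -3.7, 2.4]
finger_gap: 0.03
grip_force: 1.9
```

Request:
hand_motion(
  motion=[
    [[0.005,0,0],[0,0,0]],
    [[0.01,0,0],[0,0,0]],
    [[0.015,0,0],[0,0,0]],
    [[0.02,0,0],[0,0,0]],
  ],
)

```text
clock: 11.35
tcp_pos: [0.479, 0.0209, 0.0339]
orientation: [0.0, 0.719, 0.695, -0.0]
wrist_force: [-0.8, -3.7, 2.6]
finger_gap: 0.03
grip_force: 1.8
```

Converted, 0.03 m is 0.0375, 0.025 m is 0.0313.

Request:
hand_motion(
  motion=[
    [[0.0063,0,0],[0,0,0]],
    [[0.0125,0,0],[0,0,0]],
    [[0.0188,0,0],[0,0,0]],
    [[0.025,0,0],[0,0,0]],
    [[0.0313,0,0],[0,0,0]],
    [[0.0375,0,0],[0,0,0]],
  ],
)

```text
clock: 12.1
tcp_pos: [0.48, 0.051, 0.0339]
orientation: [-0.0, 0.719, 0.695, -0.0]
wrist_force: [0.8, -3.5, 2.2]
finger_gap: 0.03
grip_force: 1.7
```

Request:
hand_motion(
  motion=[
    [[0.0075,0,0],[0,0,0]],
    [[0.015,0,0],[0,0,0]],
    [[0.0225,0,0],[0,0,0]],
    [[0.0288,0,0],[0,0,0]],
    [[0.0325,0,0],[0,0,0]],
  ],
)

```text
clock: 12.72
tcp_pos: [0.4809, 0.077, 0.0339]
orientation: [0.0, 0.719, 0.695, -0.0]
wrist_force: [-0.0, -2.6, 1.6]
finger_gap: 0.0296
grip_force: 1.7
```

Back off 8 mm, rise, retreat to the right and look.

Converted, -0.2 m is -0.25, -0.18 m is -0.225.

Request:
hand_motion(
  motion=[
    [[-0.005,0,0],[0,0,0]],
    [[-0.01,0,0],[0,0,0]],
    [[-0.0125,0,-0.0375],[0,0,0]],
    [[-0.0125,0,-0.0875],[0,0,0]],
    [[-0.0125,0,-0.15],[0,0,0]],
    [[-0.075,0,-0.2],[0,0,0]],
    [[-0.15,0,-0.25],[0,0,0]],
    [[-0.225,0,-0.25],[0,0,0]],
  ],
)

```text
clock: 13.72
tcp_pos: [0.4761, -0.0978, 0.2363]
orientation: [0.002, 0.719, 0.695, 0.002]
wrist_force: [1.3, -0.3, 0.0]
finger_gap: 0.0299
grip_force: 0.0
```

Request:
hand_motion(
  motion=[
    [[-0.0625,0,0],[0,0,0]],
    [[-0.125,0,0],[0,0,0]],
    [[-0.1875,0,0],[0,0,0]],
    [[-0.25,0,0],[0,0,0]],
    [[-0.25,0,0],[0,0,0]],
    [[-0.25,0,0],[0,0,0]],
  ],
)

```text
clock: 14.48
tcp_pos: [0.4674, -0.2959, 0.2329]
orientation: [-0.001, 0.72, 0.694, 0.0]
wrist_force: [0.2, 0.2, -0.7]
finger_gap: 0.03
grip_force: 0.0
```

Run:
```python
from h import *
t=cams.read_camera("top");s=cams.read_camera("scene")
for n,c,b in(("top",t,(195,190,290,250)),("scene",s,(245,130,300,200))):
    r=meter(c,.03,b);a=-.033;d=np.array(r[0])/1000-((.4776,.0424) if n=="top" else (.481,.0468))
    print(n,r,"gap frame",np.cos(a)*d[0]+np.sin(a)*d[1],-np.sin(a)*d[0]+np.cos(a)*d[1])
a=cv2.resize(t["image"][160:260,200:340],None,fx=3,fy=3,interpolation=2);b=cv2.resize(s["image"][120:250,215:335],None,fx=2.5,fy=2.5,interpolation=2)[:300]
cv2.imwrite("pics/d6.png",np.hstack([a,b])[:,:,::-1])
```

```text
top ((481.89385986328125, 154.61312866210938), (135.47415161132812, 63.80732727050781), 89.36375427246094) gap frame 0.0005891608868416709 0.11229370581699595
scene ((515.341552734375, 196.6815185546875), (7.196310043334961, 55.05126953125), 4.912031173706055) gap frame 0.029377663009952926 0.15093298103642103
```

View pics/d6.png

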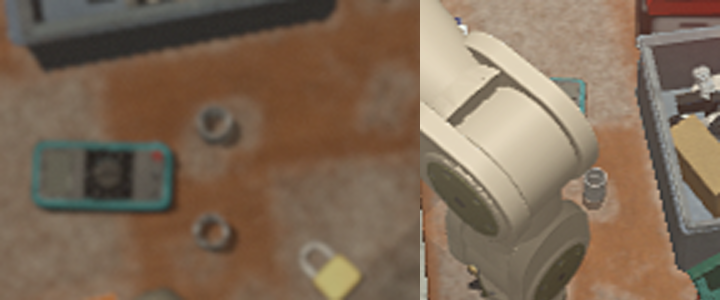

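The top view shows the meter wholly past the posts and straight. Its centre is 112 mm beyond the posts and 1 mm off the line; the scene measurement is occluded by the arm. The hand is clear, so I'll hand in.

```bash
python3 -c "
from workcell import env, cams, telemetry
print(env.hand_in())"
```

```text
the job is handed in; nothing more can be done
None
```

I pushed the meter through the gap and handed the job in; in the last top view its centre was about 112 mm past the posts and 1 mm off the gap's line, straight to within about 0.02 rad, with the hand clear and no contact with a bystander seen.

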